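# Refit the volume knob on the desk radio and keep it pressed in

## Robot

A 6-joint arm with a two-finger parallel gripper is mounted at the origin on a cart in front of the work surface, level with it; the furniture and walls round the work are solid. World frame = base frame: x ahead of the robot, y to its left, z up, the work surface at z = 0. Lengths are in m, angles in degrees, forces in N, time in s.
With the tool pointing down it reaches from about 0.35 to 0.975 m from the base axis. Payload 7.1 kg.
Tool frame: the origin (TCP) lies at the very end of the fingers, on their centre line; the grasp point (between the pads) lies 19 mm behind it; z points along the fingers, y is the line along which they close (so a half turn about z gives the same grasp; the last joint's range is limited). The gripper opens to 88 mm and grips with 3 to 60 N. Pads are 20 mm wide; open, the fingers measure 115 mm over their backs; the gripper's body (75 mm by 178 mm) begins 61 mm behind the grasp point.
Start: joints at [-72.422, 24.242, 93.386, -0, 62.372, -1.089], TCP at [0.2, -0.592, 0.223] pointing down, gripper open.
Joint ranges: [-172.04, 172.04], [-51.8, 120.97], [4.93, 147.93], [-75.15, 255.16], [6.16, 154.13], [-145.62, 145.62]. Speed limits (degrees/s): [136.94, 136.94, 172.46, 180, 180, 180].

## Interface

Orientations are given as [roll, pitch, yaw] about the fixed x, y, z axes, in that order (R = Rz(yaw) Ry(pitch) Rx(roll)).
In Python, from plant import env, viewer, spot_in, outline_of gives the robot as it stands.
- The arm moves only by the tool move_arm, never from a script. Its argument "moves" is one flat list of numbers, 7 for each row, row after row: the shift along the tool's x, y, z in units of 30 mm (1.0 is 30 mm), then the turn, a rotation vector about the tool's x, y, z in degrees, then the opening, from 0 (shut) to 1 (fully open). In form: [dx, dy, dz, ax, ay, az, hand, dx, dy, dz, ax, ay, az, hand, ...]. A call has 1 to 5 rows; each row shifts and turns the commanded pose from where the row before left it, along the tool's axes as they then stand; what a row does not reach is not made up. A row lasts 1/8 s, in which the tool goes at most 62.5 mm and 10.7 degrees, less where a joint would pass 70% of its speed; a pose out of reach is approached as far as the arm can. A call is refused whole if a number of a shift passes 1 or a number of a turn 10.7, either way. A call with a gripper value outside its range is refused whole. The fingers move at their own pace and stop on an object; "newtons" is the grip in N (left out, the last holds). Time passes only in rows, so rows that do not move let the fingers close. It gives the time, the measured TCP pose, the force, the opening and the grip force at its end, in the units of the state.
- env.read_state(): the state, without advancing time (a new reading comes with each control period).
- viewer.grab_frame(name): name is "scene" or "side" or "wrist"; returns the picture (420x560x3 uint8, red, green, blue); there is no depth.
- viewer.calibration(name): a dict with "K" (3x3 intrinsics, pixels), "xyz" and "attitude" of the camera in the world. Camera axes: x right, y down, z forward; pixel columns grow to the right and rows downward; lengths in m; the calibration is good to about 2 mm. A picture is of the moment at which its call begins: read the wrist's pose just before it. calibration takes no time and is no camera call; for the wrist camera it gives the pose at the moment of the call.
- env.job_done(): hands the job in; it is judged then, once.
Trained networks look in the newest picture that a camera, given by its name, has taken for a name from the list of things; names that differ only in an ending like _2 or _b are one class to them, and where a whole thing is asked for, a point or a joint stands for the part that bears it (a point fixed in the world has none). Each returns a list of dicts, best first, with "conf" (0 to 1); they miss things now and then, are a little off and sometimes report something else, mostly with a low value. They report only what shows in the picture. A call takes as long as a camera call.
- spot_in(target, camera): "xyz" ([x, y, z] in m, in world coordinates, good to about 4 mm: the middle of the surface that is visible of it).
- outline_of(target, camera): "mask" (420x560 bool, what is visible of it).
The state is a dict: "t": time; "joint_positions": joint angles; "joint_vel": joint speeds; "tau": joint torques, N m; "tcp_pos": TCP position; "eef_rot": TCP orientation; "contact_force": force on the tool from outside, world axes, zero at the start; "torque": the same for the moment, N m; "width": finger opening in m; "finger_force": force on a finger pad.
Only numpy, scipy, OpenCV 4.12 (cv2) and the standard library are available. Lean on these libraries where they do the work, as an engineer would, in place of code of your own. Each camera call takes 0.05 s, during which the arm holds its last target. There are 200 camera calls.

## Task

The volume knob has come off the desk radio: pick it up by its bar grip, turn it so that its white line points the same way as the red line beside the bare D-shaft, and push it down fully home on the shaft. Then keep pressing it, about 10 newtons, so that the sprung shaft stays pushed in (the radio switches on by a long press): finish like that, with the gripper still on the knob, holding it down. Leave the other things on the desk where they are.

Things in the scene. Friction and masses are not known exactly. Their poses are not given: they have to be found in the camera images.
- radio: Desk radio: low box 156 mm (x) by 250 mm (y) by 61 mm high, fixed to the desk; black case, aluminium top panel, pale wooden ends. Origin: centre of its underside. Its bare volume shaft stands upright on the top panel at (0, +68 mm) in this frame, beside the loudspeaker slots; nothing else rises more than 5 mm above the panel.
- knob: Loose volume knob, about 60 g, standing upright on the desk. Round black skirt 42 mm in diameter, 0 to 20 mm above its underside; on it a blue bar grip 40 mm long (its x), 14 mm wide (its y), 20 to 42 mm above the underside, to be pinched across the 14 mm. Origin: centre of the underside, on the axis; z up. +x: the side of the white line and of the bore's flat.
- knob_bore (a point): Centre of the mouth of the knob's D-bore, in its underside (same point and axes as knob). Bore 15 mm deep, 16.4 mm in diameter (1.2 mm clear of the shaft all round), its flat 4.7 mm from the axis on the +x side; 1.3 mm chamfer at the mouth.
- knob_mark (a point): Outer end of the white line on top of the knob's bar (the line covers one half of the bar and runs down its end): 18 mm from the axis along the knob's +x, 42 mm above its underside. Axes as the knob's.
- shaft_top (a point): Centre of the top of the bright steel D-shaft, on its axis, about 84 mm above the desk. z up, +x toward the flat. Shaft 14 mm in diameter, flat 3.5 mm from the axis, top 4.5 mm tapered to 0.6 of that; it stands 20.5 mm above a dark disc. The knob enters when the flats agree within about 10 degrees and is home when its underside is 15 mm below this point.
- shaft_flat (a point): Point level with the shaft top, 18 mm from the shaft's axis on the side of its flat (over the red line). With the knob fitted it lies straight below the outer end of the knob's white line.
- disc_line (a point): Outer end of the red line on the dark disc round the shaft, 21 mm from the axis on the side of the shaft's flat. Disc 44 mm in diameter, its top 64 mm above the desk. Disc and shaft can turn together but are stiff (0.3 N m) and need not be turned; the disc does not move down.
- shaft (a joint): How far the shaft is pressed in, m: 0 = out, 0.004 = hard stop. Spring: 4 N to start, 8 N at 2 mm, 12 N at 4 mm. It also gives way, with the same force, under a knob that merely stands on its tip without being home.
- mug: Dark blue mug, 85 mm wide, 96 mm high; bystander. Origin: centre of its underside.
- clip_dish: Round dark dish of paper clips, 97 mm across, 24 mm high; bystander. Origin: centre of its underside.
- tape_dispenser: Black tape dispenser, 50 x 134 x 64 mm; bystander. Origin: centre of its underside.
- stapler: Black stapler, 36 x 145 x 57 mm; bystander. Origin: centre of its underside.
- calculator: Grey desk calculator, 154 x 100 x 20 mm; bystander. Origin: centre of its underside.

How it is judged:
By the outcome, as a careful person would: the job done as asked, in the order asked, and still so for the second after the job is handed in, while the arm keeps its last pose, push and grip.
It also fails if it takes over 48 s, if anything falls off the work surface, if the arm or the gripper's body presses on something with over 40 N, if the wrist force passes 120 N, or if a joint passes its speed limit or range.

## Working session

There is one attempt and no reset: what is moved stays moved. The work goes in short steps, Python scripts to look and compute and a tool call to move; the robot and the scene stay as the last step left them, time stands still between calls to the robot, and variables do not carry over. Pictures are saved under pics/ and viewed, at most 10 in all, crops included, and the job is handed in when it is done.

Besides the shell and the picture viewer there is one more tool, called after "Call:" as a command line: name --argument value ..., lists and objects as JSON in quotes. move_arm: Moves the arm, as the interface text tells. Its arguments: {"type":"object","properties":{"moves":{"type":"array","items":{"type":"number"}},"newtons":{"type":"number"}},"required":["moves"]}

```bash
mkdir -p pics; ls; python3 - <<'E'
from plant import env, viewer, spot_in, outline_of
import cv2,numpy as np
s=env.read_state(); print({k:np.round(v,3).tolist() for k,v in s.items()})
for c in ["scene","side"]:
    im=viewer.grab_frame(c); cv2.imwrite(f"pics/{c}0.png",im[:,:,::-1])
    k=viewer.calibration(c); print(c,np.round(k["K"],1).tolist(),k["xyz"],k["attitude"])
    for t in ["knob","knob_mark","shaft_top","shaft_flat","disc_line","radio","mug","tape_dispenser","stapler","clip_dish"]:
        r=spot_in(t,c); print(t,[(np.round(q["xyz"],3).tolist(),round(q["conf"],2)) for q in r[:2]])
E
```

```text
pics
{'t': 0.0, 'joint_positions': [-72.422, 24.284, 93.429, -0.001, 62.37, -1.088], 'joint_vel': [-0.111, 0.008, -0.084, 0.051, 0.035, -0.031], 'tau': [-0.002, -54.464, -27.367, 0.064, 0.023, -0.0], 'tcp_pos': [0.2, -0.592, 0.222], 'eef_rot': [-179.917, -0.0, 18.667], 'contact_force': [-0.403, 0.122, -0.507], 'torque': [0.038, 0.012, -0.032], 'finger_force': 0.0, 'width': 0.088}
scene [[390.4, 0.0, 280.2], [0.0, 390.4, 208.6], [0.0, 0.0, 1.0]] [0.07505236 0.54458838 1.05129708] [-140.98118277   -0.80896434 -139.78723662]
knob [([0.502, 0.199, 0.022], 0.62)]
knob_mark [([0.506, 0.199, 0.021], 0.78)]
shaft_top []
shaft_flat [([0.333, -0.338, 0.047], 0.23)]
disc_line [([0.543, -0.043, 0.07], 0.57)]
radio [([0.524, -0.094, 0.058], 0.83)]
mug [([0.728, 0.305, 0.068], 0.72), ([0.767, -0.128, 0.021], 0.26)]
tape_dispenser [([0.77, -0.123, 0.023], 0.67)]
stapler [([0.336, -0.338, 0.047], 0.55)]
clip_dish [([0.793, 0.092, 0.016], 0.84)]
side [[527.7, 0.0, 281.4], [0.0, 527.7, 222.2], [0.0, 0.0, 1.0]] [-0.09265392  0.98994393  0.70153512] [-115.95722308    0.63681036 -148.40450463]
knob [([0.501, 0.203, 0.022], 0.86)]
knob_mark [([0.502, 0.2, 0.019], 0.92)]
shaft_top []
shaft_flat []
disc_line [([0.543, -0.044, 0.065], 0.67), ([0.5, 0.2, 0.018], 0.34)]
radio [([0.518, -0.064, 0.059], 0.76)]
mug [([0.715, 0.312, 0.067], 0.69), ([0.334, -0.32, 0.038], 0.24)]
tape_dispenser [([0.767, -0.12, 0.013], 0.85), ([0.332, -0.321, 0.04], 0.38)]
stapler [([0.335, -0.32, 0.038], 0.82)]
clip_dish [([0.789, 0.094, 0.017], 0.63)]
```

View pictures.

View pics/scene0.png

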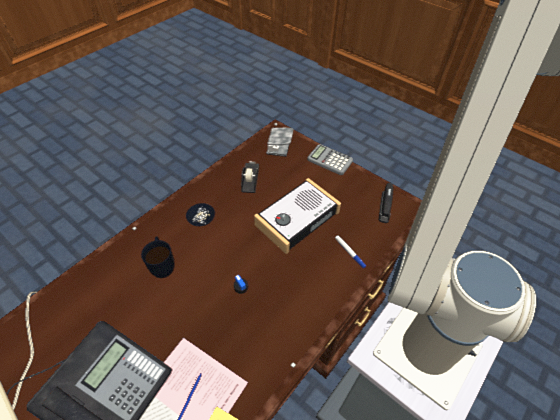

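```bash
python3 - <<'E'
import cv2,numpy as np
a=cv2.imread("pics/side0.png"); b=cv2.imread("pics/scene0.png")
# project approx points
from plant import viewer
from scipy.spatial.transform import Rotation as R
def pr(c,p):
    k=viewer.calibration(c); q=R.from_euler('xyz',k["attitude"],degrees=True).inv().apply(np.array(p)-k["xyz"]); return (k["K"]@(q/q[2]))[:2]
out=[]
for c,im in [("side",a),("scene",b)]:
    for p in [(.502,.2,.025),(.54,-.045,.07)]:
        u,v=pr(c,p); print(c,p,u,v)
        u0,v0=int(u)-32,int(v)-24; out.append(cv2.resize(im[v0:v0+48,u0:u0+64],(400,300),interpolation=cv2.INTER_CUBIC)); print(u0,v0)
cv2.imwrite("pics/crops0.png",np.vstack([np.hstack(out[:2]),np.hstack(out[2:])]))
E
```

```text
side (0.502, 0.2, 0.025) 243.40363412178527 301.85296748068674
211 277
side (0.54, -0.045, 0.07) 285.4150661769621 236.44876522611156
253 212
scene (0.502, 0.2, 0.025) 239.62438088523595 286.45738927820383
207 262
scene (0.54, -0.045, 0.07) 283.929888994011 219.59675125738255
251 195
```

View pics/crops0.png

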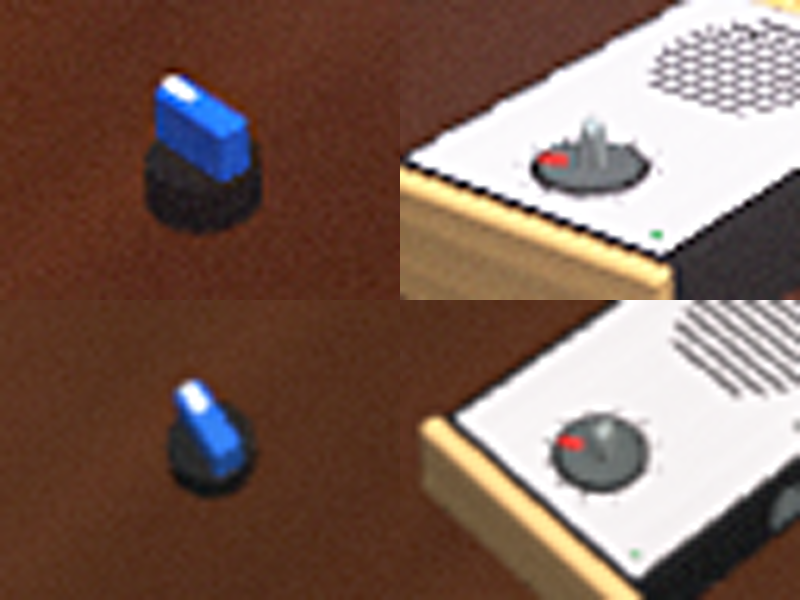

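```bash
cat > h.py <<'E'
import numpy as np
from plant import env, viewer, spot_in, outline_of
from scipy.spatial.transform import Rotation as R
def ray(c,u,v,z,k=None):
    k=k or viewer.calibration(c); r=R.from_euler('xyz',k["attitude"],degrees=True)
    d=r.apply(np.linalg.solve(k["K"],[u,v,1.])); return k["xyz"]+d*(z-k["xyz"][2])/d[2]
def proj(c,p,k=None):
    k=k or viewer.calibration(c); q=R.from_euler('xyz',k["attitude"],degrees=True).inv().apply(np.array(p)-k["xyz"]); return (k["K"]@(q/q[2]))[:2]
E
python3 - <<'E'
from h import *
def c(cam,x,y,o,z): return ray(cam,o[0]+x/6.25,o[1]+y/6.25,z)
for cam,w,b,o in [("side",(167,82),(240,125),(211,277)),("scene",(187,88),(230,140),(207,262))]:
    W=c(cam,*w,o,.042);B=c(cam,*b,o,.042);d=W-B;print(cam,(W+B)/2,np.linalg.norm(d),np.degrees(np.arctan2(d[1],d[0])))
for cam,w,b,o in [("side",(140,159),(190,167),(253,212)),("scene",(160,140),(200,152),(251,195))]:
    W=c(cam,*w,o,.064);B=c(cam,*b,o,.064);d=W-B;print(cam,B,np.linalg.norm(d),np.degrees(np.arctan2(d[1],d[0])))
print(viewer.calibration("wrist"))
E
```

```text
side [0.50573019 0.19311725 0.042     ] 0.03957829060611359 -13.447696191159702
scene [0.50729    0.18993575 0.042     ] 0.03441321542702735 -10.915472108157791
side [ 0.54391374 -0.04128254  0.064     ] 0.022175481191122906 11.54160181041993
scene [ 0.54579483 -0.04751945  0.064     ] 0.021757647079716926 20.037597279004267
{'K': array([[318.74991322,   0.        , 279.12876123],
       [  0.        , 318.74991322, 208.15408272],
       [  0.        ,   0.        ,   1.        ]]), 'xyz': array([ 0.26989813, -0.56834479,  0.38422039]), 'attitude': array([ 1.64279752e+02,  8.30839900e-02, -7.13460932e+01])}
```

Call:
move_arm --moves '[0.98,-0.8,0,0,0,0,1,0.98,-0.8,0,0,0,0,1,0.98,-0.8,0,0,0,0,1,0.98,-0.8,0,0,0,0,1,0.98,-0.8,0,0,0,0,1]'

```text
t: 1.72
tcp_pos: [0.3015, -0.4304, 0.2228]
eef_rot: [180.0, -0.0, 18.7]
contact_force: [0.6, -0.1, 0.5]
width: 0.0883
finger_force: 0.0
```

Call:
move_arm --moves '[0.98,-0.8,0,0,0,0,1,0.98,-0.8,0,0,0,0,1,0.98,-0.8,0,0,0,0,1,0.98,-0.8,0,0,0,0,1,0.98,-0.8,0,0,0,0,1]'

```text
t: 2.35
tcp_pos: [0.4024, -0.2696, 0.2229]
eef_rot: [180.0, -0.0, 18.7]
contact_force: [0.5, 0.2, -0.0]
width: 0.0878
finger_force: 0.0
```

Call:
move_arm --moves '[0.98,-0.8,0,0,0,0,1,0.98,-0.8,0,0,0,0,1,0.98,-0.8,0,0,0,0,1,0.98,-0.8,0,0,0,0,1,0.98,-0.8,0,0,0,0,1]'

```text
t: 2.98
tcp_pos: [0.5033, -0.1088, 0.2229]
eef_rot: [180.0, -0.0, 18.7]
contact_force: [0.4, -0.8, -0.5]
width: 0.0878
finger_force: 0.0
```

Call:
move_arm --moves '[0.98,-0.8,0,0,0,0,1,0.98,-0.8,0,0,0,0,1,0,0,0,0,0,0,1]'

```text
t: 3.35
tcp_pos: [0.5441, -0.0439, 0.2227]
eef_rot: [180.0, -0.0, 18.8]
contact_force: [-0.6, 0.3, -1.3]
width: 0.0879
finger_force: 0.0
```

```bash
python3 - <<'E'
from h import *
import cv2
s=env.read_state(); print(s['tcp_pos'],s['eef_rot'],s['joint_positions'],s['joint_vel'])
k=viewer.calibration("wrist"); im=viewer.grab_frame("wrist"); cv2.imwrite("pics/w1.png",im[:,:,::-1]); np.save("w1k.npy",k,allow_pickle=True)
for t in ["shaft_top","shaft_flat","disc_line"]:
    print(t,[(np.round(q["xyz"],4).tolist(),round(q["conf"],2)) for q in spot_in(t,"wrist")[:2]])
x,y=map(int,proj("wrist",(.545,-.045,.07),k)); print(x,y)
cv2.imwrite("pics/w1c.png",cv2.resize(im[y-60:y+60,x-80:x+80,::-1],(800,600),interpolation=cv2.INTER_CUBIC)); print("crop origin",x-80,y-60)
E
```

```text
[ 0.54405955 -0.04389608  0.22274518] [ 1.79992529e+02 -4.18021212e-02  1.88374584e+01] [-5.86808462e+00  1.75978012e+01  1.03491722e+02  1.24812347e-02
  5.88693785e+01  6.52880109e+01] [-2.50545988 -0.78196348  1.86254512 -0.90880608  0.1331181  -1.57122385]
shaft_top [([0.5485, -0.0462, 0.08], 0.74)]
shaft_flat [([0.5492, -0.0488, 0.0791], 0.66), ([0.5099, 0.1815, 0.0286], 0.39)]
disc_line [([0.5536, -0.0432, 0.0654], 0.8)]
281 193
crop origin 201 133
```

View pics/w1c.png

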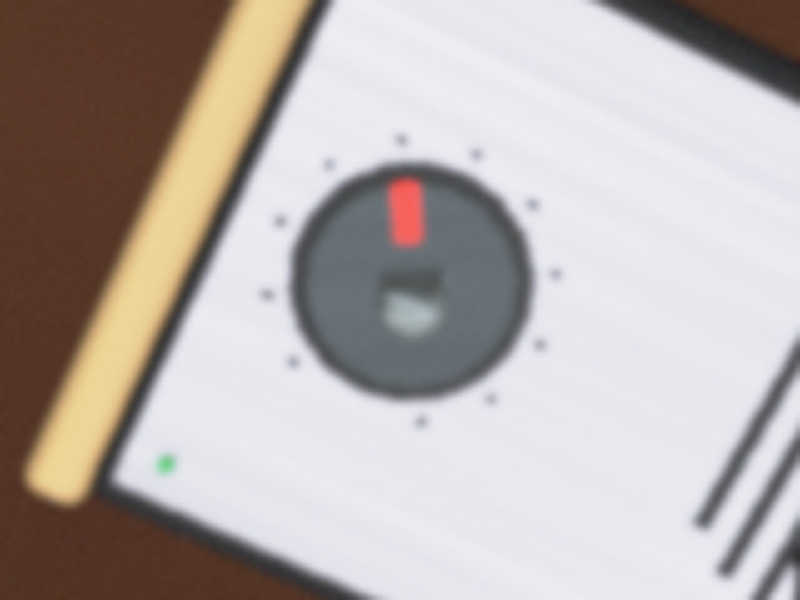

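The crop shows the disc centred at about (411, 280) px (×5 zoom), the red line from (405, 182) to (409, 244), and the shaft tip at about (412, 300), so the flat faces up in the picture.

```bash
python3 - <<'E'
from h import *
import cv2
im=cv2.imread("pics/w1.png").astype(int); k=np.load("w1k.npy",allow_pickle=True).item()
b,g,r=im[...,0],im[...,1],im[...,2]
red=(r-g>60)&(r-b>60); red[:133]=0;red[253:]=0;red[:,:230]=0;red[:,330:]=0
v,u=np.nonzero(red); P=np.array([ray("wrist",x,y,.064,k)[:2] for x,y in zip(u,v)])
m=P.mean(0); w,V=np.linalg.eigh(np.cov((P-m).T)); d=V[:,1]; print("red n",len(u),"mid",m,"yaw",np.degrees(np.arctan2(d[1],d[0])),"sd",np.sqrt(w))
gray=im.sum(2)/3; msk=((gray<150)).astype(np.uint8)|red.astype(np.uint8)
n,l,st,c=cv2.connectedComponentsWithStats(msk[160:220,256:312].copy()); 
i=l[189-160-8,283-256-10]; cs,_=cv2.findContours((l==i).astype(np.uint8),cv2.RETR_EXTERNAL,cv2.CHAIN_APPROX_NONE)
c=max(cs,key=cv2.contourArea)[:,0]+[256,160]; Q=np.array([ray("wrist",x,y,.064,k)[:2] for x,y in c])
(cx,cy),(a,bb),_=cv2.fitEllipse((Q*1000).astype(np.float32)); print("disc",cx,cy,a,bb)
dd=m-np.array([cx,cy])/1000; print("yaw mid-centre",np.degrees(np.arctan2(dd[1],dd[0])),np.linalg.norm(dd))
print("tip", ray("wrist",201+412/5,133+312/5,.084,k), ray("wrist",201+411.5/5,133+280/5,.064,k))
E
```

```text
red n 83 mid [ 0.56235687 -0.03993813] yaw -155.72656394356477 sd [0.00188474 0.00373829]
disc 548.6590576171875 -45.714210510253906 48.645118713378906 49.06315994262695
yaw mid-centre 22.86411967583972 0.014865835926069784
tip [ 0.54724581 -0.04656215  0.084     ] [ 0.5491656  -0.04603611  0.064     ]
```

Call:
move_arm --moves '[-0.1,-0.99,0.1,0,0,3.85,1,-0.1,-0.99,0.1,0,0,3.85,1,-0.1,-0.99,0.1,0,0,3.85,1,-0.1,-0.99,0.1,0,0,3.85,1]'

```text
t: 4.05
tcp_pos: [0.5042, 0.0668, 0.2107]
eef_rot: [180.0, -0.0, 3.0]
contact_force: [-0.6, 0.6, -0.5]
width: 0.0878
finger_force: 0.0
```

Call:
move_arm --moves '[-0.1,-0.99,0.2,0,0,3.85,1,-0.1,-0.99,0.2,0,0,3.85,1,-0.1,-0.99,0.2,0,0,3.85,1,-0.1,-0.99,0.2,0,0,3.85,1,0,0,0,0,0,0,1]'

```text
t: 4.68
tcp_pos: [0.4979, 0.1863, 0.1864]
eef_rot: [180.0, 0.0, -12.1]
contact_force: [0.3, -0.3, 0.3]
width: 0.088
finger_force: 0.0
```

```bash
python3 - <<'E'
from h import *
import cv2
s=env.read_state(); print(s['tcp_pos'],s['eef_rot'],s['joint_positions'],s['joint_vel'])
k=viewer.calibration("wrist"); im=viewer.grab_frame("wrist"); cv2.imwrite("pics/w2.png",im[:,:,::-1]); np.save("w2k.npy",k,allow_pickle=True)
for t in ["knob","knob_mark"]:
    print(t,[(np.round(q["xyz"],4).tolist(),round(q["conf"],2)) for q in spot_in(t,"wrist")[:2]])
x,y=map(int,proj("wrist",(.507,.192,.03),k)); print(x,y)
y0=max(y-60,0);x0=x-80
cv2.imwrite("pics/w2c.png",cv2.resize(im[y0:y0+120,x0:x0+160,::-1],(800,600),interpolation=cv2.INTER_CUBIC)); print("crop origin",x0,y0)
E
```

```text
[0.49785431 0.18627648 0.18639958] [ 1.79980171e+02  2.90261544e-02 -1.20610189e+01] [ 1.92320771e+01  1.92091962e+01  1.06855151e+02 -2.30940900e-03
  5.39707555e+01  1.21294450e+02] [-1.89184611 -0.84089872  0.71860317 -0.62783679  0.47592824 -3.03810066]
knob [([0.5098, 0.1919, 0.0201], 0.84)]
knob_mark [([0.5084, 0.1892, 0.021], 0.93)]
272 185
crop origin 192 125
```

View pics/w2c.png

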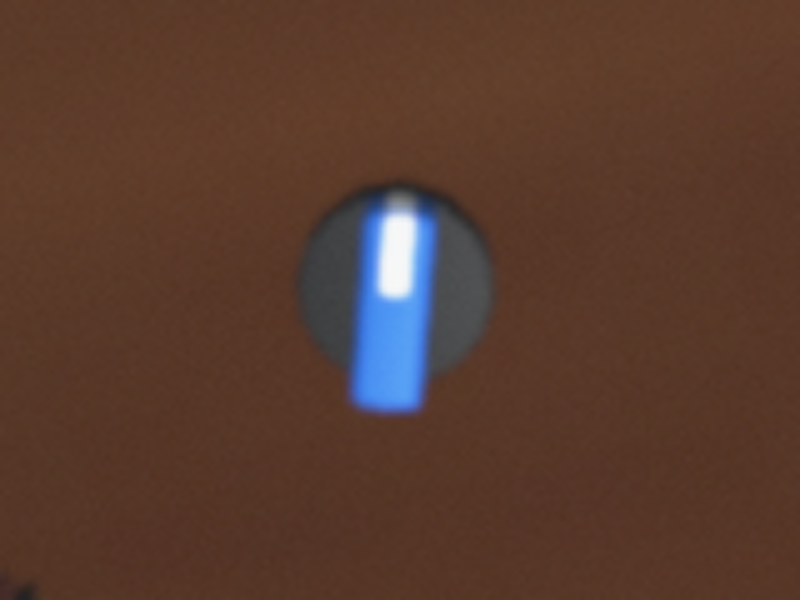

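The knob bar shows from (400, 207), the white end, to (388, 410) in the ×5 crop. It is tilted about 3° from the tool's x.

```bash
python3 - <<'E'
from h import *
import cv2
im=cv2.imread("pics/w2.png").astype(int); k=np.load("w2k.npy",allow_pickle=True).item()
b,g,r=im[...,0],im[...,1],im[...,2]
m=(b-r>70)|((r>150)&(b>150)); o=np.zeros_like(m); o[160:212,255:290]=1; m&=o.astype(bool)
m[:167]=0
v,u=np.nonzero(m); P=np.array([ray("wrist",x,y,.042,k)[:2] for x,y in zip(u,v)])*1000
(c,sz,a)=cv2.minAreaRect(P.astype(np.float32)); d=np.linalg.eigh(np.cov((P-P.mean(0)).T))[1][:,1]; d*=np.sign(d[0])
yaw=np.degrees(np.arctan2(d[1],d[0])); print(c,P.mean(0),sz,a,yaw)
W=ray("wrist",192+400/5,125+207/5,.042,k);B=ray("wrist",192+388/5,125+410/5,.042,k);e=W-B
print((W+B)/2,np.linalg.norm(e),np.degrees(np.arctan2(e[1],e[0])))
s=env.read_state(); D=np.array([*((W+B)/2)[:2],.020])-s['tcp_pos']
print("tool shift units",R.from_euler('xyz',s['eef_rot'],degrees=True).inv().apply(D)/.03)
E
```

```text
(508.63714599609375, 193.24652099609375) [508.94930897 193.20783289] (14.597152709960938, 39.802276611328125) 73.12313842773438 -16.954313780939025
[0.50824446 0.19276553 0.042     ] 0.040627346904459974 -15.796109626653394
tool shift units [ 0.27710013 -0.33111838  5.56027762]
```

Call:
move_arm --moves '[0.14,-0.17,0.9,0,0,2.2,1,0.14,-0.17,0.9,0,0,2.2,1,0,0,0.9,0,0,0,1,0,0,0.9,0,0,0,1,0,0,0.9,0,0,0,1]'

```text
t: 5.45
tcp_pos: [0.509, 0.1927, 0.0513]
eef_rot: [-180.0, -0.0, -16.6]
contact_force: [-0.2, 0.1, -0.2]
width: 0.0876
finger_force: 0.0
```

Call:
move_arm --moves '[0,0,0.5,0,0,0,0.6,0,0,0.48,0,0,0,0.4,0,0,0,0,0,0,0.3]'

```text
t: 5.82
tcp_pos: [0.5083, 0.1937, 0.0217]
eef_rot: [180.0, 0.1, -16.5]
contact_force: [0.1, -0.5, 0.2]
width: 0.0613
finger_force: 0.0
```

Call:
move_arm --moves '[0,0,0,0,0,0,0,0,0,0,0,0,0,0,0,0,0,0,0,0,0,0,0,0,0,0,0,0,0,0,0,0,0,0,0]' --newtons 45

```text
t: 6.45
tcp_pos: [0.5087, 0.1941, 0.0224]
eef_rot: [-180.0, -0.0, -16.5]
contact_force: [-0.0, -0.8, 1.9]
width: 0.0138
finger_force: 45.0
```

Call:
move_arm --moves '[0,0,0,0,0,0,0,0,0,0,0,0,0,0,0,0,0,0,0,0,0,0,0,0,0,0,0,0]'

```text
t: 6.95
tcp_pos: [0.5087, 0.1941, 0.0224]
eef_rot: [-180.0, -0.0, -16.5]
contact_force: [-0.5, 0.3, 5.1]
width: 0.0136
finger_force: 45.0
```

Call:
move_arm --moves '[0,0,-0.6,0,0,0,0,0,0,-0.9,0,0,0,0,0,0,-0.9,0,0,0,0,0,0,-0.9,0,0,0,0,0,0,-0.9,0,0,0,0]'

```text
t: 7.58
tcp_pos: [0.5086, 0.1941, 0.1501]
eef_rot: [-180.0, -0.0, -16.5]
contact_force: [-0.5, 0.1, -1.5]
width: 0.0135
finger_force: 45.0
```

Call:
move_arm --moves '[0.11,0.82,0,0,0,-4,0,0.11,0.82,0,0,0,-4,0,0.11,0.82,0,0,0,-4,0,0.11,0.82,0,0,0,-4,0,0.11,0.82,0,0,0,-4,0]'

```text
t: 8.2
tcp_pos: [0.5066, 0.0698, 0.1492]
eef_rot: [-180.0, -0.0, 3.6]
contact_force: [0.9, 0.6, -1.0]
width: 0.0137
finger_force: 45.0
```

Call:
move_arm --moves '[0.11,0.82,0,0,0,-4,0,0.11,0.82,0,0,0,-4,0,0.11,0.82,0,0,0,-4,0,0.11,0.82,0,0,0,-4,0,0.11,0.82,0,0,0,-4,0]'

```text
t: 8.82
tcp_pos: [0.5473, -0.0469, 0.1492]
eef_rot: [180.0, -0.0, 23.6]
contact_force: [0.3, -0.4, -0.2]
width: 0.0137
finger_force: 45.0
```

Call:
move_arm --moves '[0,0,0,0,0,0,0,0,0,0,0,0,0,0]'

```text
t: 9.07
tcp_pos: [0.5466, -0.0457, 0.1486]
eef_rot: [-180.0, 0.0, 23.4]
contact_force: [-0.0, 0.6, 0.1]
width: 0.014
finger_force: 45.0
```

```bash
python3 - <<'E'
from h import *
import cv2
s=env.read_state(); print(s['tcp_pos'],s['eef_rot'],s['joint_positions'],s['width'])
k=viewer.calibration("wrist"); im=viewer.grab_frame("wrist"); cv2.imwrite("pics/w3.png",im[:,:,::-1]); np.save("w3k.npy",k,allow_pickle=True)
for t in ["knob","knob_mark","shaft_top","disc_line"]:
    print(t,[(np.round(q["xyz"],4).tolist(),round(q["conf"],2)) for q in spot_in(t,"wrist")[:2]])
for c in ("side","scene"):
    im2=viewer.grab_frame(c); cv2.imwrite(f"pics/{c}3.png",im2[:,:,::-1])
u,v=map(int,proj("side",(.5485,-.046,.1))); w,z=map(int,proj("wrist",(.5485,-.046,.1),k)); print(u,v,w,z)
z0=max(0,min(z-75,420-150)); A=cv2.resize(im[z0:z0+150,w-50:w+50],(400,600),interpolation=cv2.INTER_CUBIC)
B=cv2.resize(cv2.imread("pics/side3.png")[v-45:v+45,u-30:u+30,::-1],(400,600),interpolation=cv2.INTER_CUBIC)
print("A origin",w-50,z0,"B origin",u-30,v-45); cv2.imwrite("pics/c3.png",np.hstack([A,B])[...,::-1])
E
```

```text
[ 0.54662967 -0.04570493  0.1485845 ] [-1.79982628e+02  8.21787382e-03  2.33916640e+01] [-6.02885207e+00  2.36297874e+01  1.06192739e+02  1.44428015e-02
  5.01931664e+01  6.05702373e+01] 0.014020616419207788
knob [([0.5562, -0.0437, 0.165], 0.67)]
knob_mark [([0.5535, -0.0464, 0.1667], 0.69)]
shaft_top [([0.5519, -0.046, 0.0698], 0.51), ([0.7494, -0.1256, 0.0133], 0.15)]
disc_line [([0.5575, -0.0387, 0.064], 0.64)]
282 225 281 226
A origin 231 151 B origin 252 180
```

View pics/c3.png

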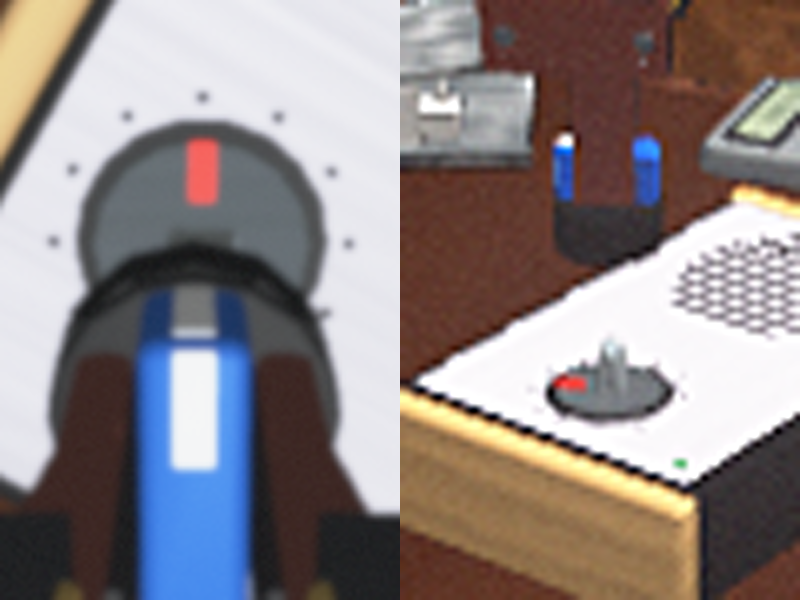

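Here the red line is vertical at column 203 of the ×4 crop, and the bar and skirt are centred at about 194 and aligned with it. The knob is held squarely, a little to the left of the shaft; I'll compute the offset in tool axes.

```bash
python3 - <<'E'
from h import *
import cv2
im=cv2.imread("pics/w3.png").astype(int); k=np.load("w3k.npy",allow_pickle=True).item()
s=env.read_state(); T=R.from_euler('xyz',s['eef_rot'],degrees=True).inv(); t=lambda p:T.apply(np.array(p)-s['tcp_pos'])*1000
b,g,r=im[...,0],im[...,1],im[...,2]
red=(r-g>60)&(r-b>60); red[:180]=0;red[206:]=0;red[:,:270]=0;red[:,295:]=0
v,u=np.nonzero(red); P=np.array([t(ray("wrist",x,y,.064,k)) for x,y in zip(u,v)]); d=np.linalg.eigh(np.cov(P[:,:2].T))[1][:,1]
print("red mid",P.mean(0),"ang",np.degrees(np.arctan2(d[1],d[0])), "x ends",P[:,0].min(),P[:,0].max())
for n,x,y,z in [("disc top edge",203,122,.064),("disc L",80,235,.064),("disc R",326,235,.064),("bar top",194,345,.168),("barL",138,345,.168),("barR",250,345,.168),("skirt front top",194,262,.146),("skirt bottom front",194,240,.126)]:
    print(n,t(ray("wrist",231+x/4,151+y/4,z,k)).round(2))
E
```

```text
red mid [16.49349433  1.13027862 84.31817112] ang -178.65615259380797 x ends 10.103374786494788 23.092591018065345
disc top edge [25.88  1.45 84.32]
disc L [  2.89 -23.25  84.32]
disc R [ 2.81 26.15 84.32]
bar top [ 19.08  -0.28 -19.68]
barL [ 19.09  -6.94 -19.68]
barR [ 19.07   6.37 -19.68]
skirt front top [22.59 -0.29  2.32]
skirt bottom front [19.85 -0.3  22.32]
```

Call:
move_arm --moves '[0.08,0.04,0,0,0,0.5,0,0,0,0.6,0,0,0,0,0,0,0.6,0,0,0,0,0,0,0.1,0,0,0,0]'

```text
t: 9.93
tcp_pos: [0.5482, -0.0461, 0.1069]
eef_rot: [-179.9, 0.2, 23.0]
contact_force: [-0.7, 0.1, -0.5]
width: 0.0136
finger_force: 45.0
```

Call:
move_arm --moves '[0,0,0.07,0,0,0,0,0,0,0.07,0,0,0,0,0,0,0,0,0,0,0]'

```text
t: 10.3
tcp_pos: [0.55, -0.0462, 0.1053]
eef_rot: [180.0, -0.0, 23.0]
contact_force: [-0.4, -0.4, 0.5]
width: 0.0137
finger_force: 45.0
```

Call:
move_arm --moves '[0,0,0.07,0,0,0,0,0,0,0.07,0,0,0,0,0,0,0,0,0,0,0]'

```text
t: 10.68
tcp_pos: [0.5497, -0.0462, 0.1008]
eef_rot: [-180.0, 0.0, 23.0]
contact_force: [-0.7, 0.6, 0.0]
width: 0.014
finger_force: 45.0
```

Call:
move_arm --moves '[0,0,0.05,0,0,0,0,0,0,0.05,0,0,0,0,0,0,0,0,0,0,0]'

```text
t: 11.05
tcp_pos: [0.5496, -0.0462, 0.0977]
eef_rot: [-180.0, 0.0, 23.0]
contact_force: [-0.4, -1.1, -1.0]
width: 0.0135
finger_force: 45.0
```

Call:
move_arm --moves '[0,0,0.05,0,0,0,0,0,0,0.05,0,0,0,0,0,0,0,0,0,0,0]'

```text
t: 11.42
tcp_pos: [0.5496, -0.0462, 0.0947]
eef_rot: [-180.0, 0.0, 23.0]
contact_force: [-2.7, -0.9, -1.0]
width: 0.0138
finger_force: 45.0
```

Call:
move_arm --moves '[-0.01,0,0.05,0,0,0,0,0,0,0.04,0,0,0,0,0,0,0,0,0,0,0]'

```text
t: 11.8
tcp_pos: [0.5496, -0.0463, 0.0921]
eef_rot: [-180.0, -0.0, 23.0]
contact_force: [-1.0, -0.5, -0.4]
width: 0.0136
finger_force: 45.0
```

Call:
move_arm --moves '[0,0,0.03,0,0,0,0,0,0,0,0,0,0,0]'

```text
t: 12.05
tcp_pos: [0.5496, -0.0463, 0.0914]
eef_rot: [180.0, -0.0, 23.0]
contact_force: [-0.6, 0.6, 1.6]
width: 0.0134
finger_force: 45.0
```

Call:
move_arm --moves '[0,0,0.03,0,0,0,0,0,0,0.03,0,0,0,0,0,0,0,0,0,0,0]'

```text
t: 12.42
tcp_pos: [0.5496, -0.0464, 0.0898]
eef_rot: [180.0, -0.0, 23.0]
contact_force: [-2.7, 0.5, 6.3]
width: 0.0135
finger_force: 45.0
```

Call:
move_arm --moves '[0,0,0.03,0,0,0,0,0,0,0,0,0,0,0]'

```text
t: 12.68
tcp_pos: [0.5496, -0.0463, 0.089]
eef_rot: [180.0, -0.0, 23.0]
contact_force: [-3.9, -0.7, 7.5]
width: 0.0137
finger_force: 45.0
```

Call:
move_arm --moves '[-0.01,0,0.03,0,0,0,0,0,0,0.01,0,0,0,0,0,0,0,0,0,0,0,0,0,0,0,0,0,0]'

```text
t: 13.18
tcp_pos: [0.5497, -0.0464, 0.0881]
eef_rot: [180.0, -0.0, 23.0]
contact_force: [-3.1, 0.4, 8.7]
width: 0.014
finger_force: 45.0
```

```bash
python3 - <<'E'
from h import *
import cv2
f=[]
im=viewer.grab_frame("wrist")
for i in range(6): f.append(env.read_state()['contact_force']); im2=viewer.grab_frame("side")
print(np.mean(f,0),env.read_state()['tcp_pos'],env.read_state()['torque'])
im3=viewer.grab_frame("scene")
u,v=map(int,proj("side",(.5485,-.046,.09)));
z0=200;w=281; A=cv2.resize(im[z0:z0+150,w-50:w+50],(400,600),interpolation=cv2.INTER_CUBIC)
B=cv2.resize(im2[v-45:v+45,u-30:u+30],(400,600),interpolation=cv2.INTER_CUBIC)
cv2.imwrite("pics/c4.png",np.hstack([A,B])[...,::-1])
E
```

```text
[-3.41919083  0.44810955  8.88820276] [ 0.54965986 -0.04636169  0.08813496] [ 0.13155901  0.65271445 -0.04397888]
```

View pics/c4.png

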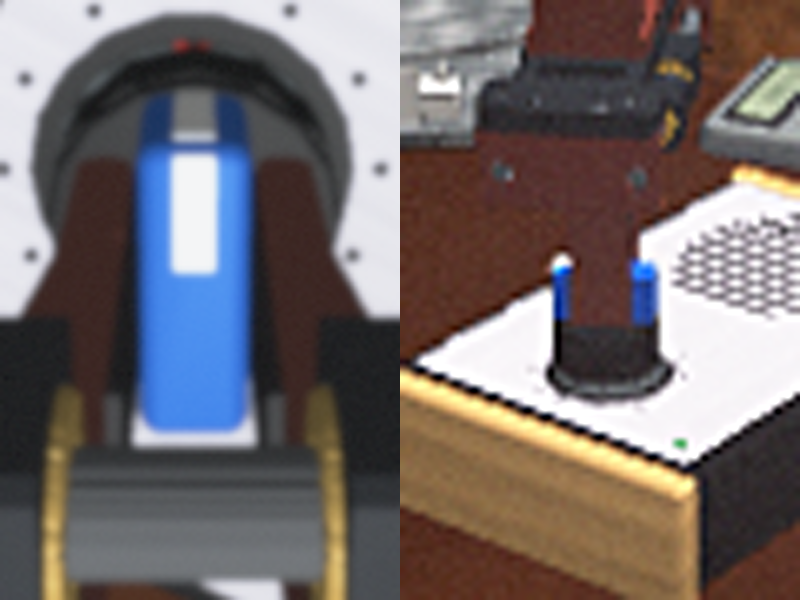

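The knob sits down over the shaft just above the disc, with the red line's end straight ahead of the white line. I'll add a touch more push to reach 10 N and ease the side load.

Call:
move_arm --moves '[-0.02,0,0.015,0,0,0,0,0,0,0,0,0,0,0,0,0,0,0,0,0,0,0,0,0,0,0,0,0]'

```text
t: 14.08
tcp_pos: [0.5496, -0.0465, 0.0879]
eef_rot: [180.0, -0.1, 23.0]
contact_force: [-2.2, 1.6, 8.9]
width: 0.0134
finger_force: 45.0
```

Call:
move_arm --moves '[0,0,0.005,0,0,0,0,0,0,0,0,0,0,0,0,0,0,0,0,0,0,0,0,0,0,0,0,0]'

```text
t: 14.58
tcp_pos: [0.5496, -0.0465, 0.0877]
eef_rot: [180.0, -0.1, 23.0]
contact_force: [-2.6, 2.8, 10.0]
width: 0.0137
finger_force: 45.0
```

```bash
python3 - <<'E'
from h import *
f=[]
for i in range(6): f.append(env.read_state()['contact_force']); viewer.grab_frame("side")
m=np.mean(f,0); print(m,env.read_state()['tcp_pos'])
if 9<m[2]<11.3: print(env.job_done())
E
```

```text
[-2.36845414  1.95600364  9.73148818] [ 0.54961966 -0.04643964  0.08774581]
the job is handed in; nothing more can be done
None
```

The knob is fully home on the shaft, its white line along the red line, and the gripper is still holding it down at about 9.7 N; I handed the job in at about 15 s of the 48 s allowed.

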